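# Make up two pipe kits from the stock drawer

## Robot

A 6-joint arm with a two-finger parallel gripper is mounted at the origin on the work surface. World frame = base frame: x ahead of the robot, y to its left, z up, the work surface at z = 0. Lengths are in mm, angles in rad, forces in N, time in s.
With the tool pointing down it reaches from about 350 to 775 mm from the base axis. Payload 7.3 kg.
Tool frame: the origin (TCP) lies at the very end of the fingers, on their centre line; the grasp point (between the pads) lies 19 mm behind it; z points along the fingers, y is the line along which they close (so a half turn about z gives the same grasp; the last joint's range is limited). The gripper opens to 92 mm and grips with 3 to 60 N. Pads are 19 mm wide; open, the fingers measure 130 mm over their backs; the gripper's body (75 mm by 190 mm) begins 47 mm behind the grasp point.
Start: joints at [1.033, 0.342, 1.524, -0, 1.275, -0.146], TCP at [200.46, 485.243, 226.741] pointing down, gripper open.
Joint ranges: [-2.53, 2.53], [-0.77, 2.02], [0.04, 2.7], [-1, 4.14], [0.28, 2.66], [-3.11, 3.11]. Speed limits (rad/s): [2.57, 2.57, 3.14, 3.14, 3.14, 3.14].

## Interface

Orientations are given as [roll, pitch, yaw] about the fixed x, y, z axes, in that order (R = Rz(yaw) Ry(pitch) Rx(roll)).
In Python, from plant import bot gives the robot as it stands.
- The arm moves only by the tool jog_arm, never from a script. Its argument "targets" is a list of rows, each an object with "xyz": the shift along the tool's x, y, z as a fraction of full scale, a list of three; "spin": the turn about the tool's z as a fraction of full scale. In form: [{"xyz": [x, y, z], "spin": spin}, ...]. A call has exactly 10 rows; each row shifts and turns the commanded pose from where the row before left it, along the tool's axes as they then stand; what a row does not reach is not made up. Full scale, the value 1, is 80 mm for a shift and 0.1 rad for a turn. A row lasts 1/8 s, in which the tool goes at most 62.5 mm and 10.7 degrees, less where a joint would pass 70% of its speed; a pose out of reach is approached as far as the arm can. A call with a number of a shift or a turn outside -1 to 1 is refused whole. A call with a gripper value outside its range is refused whole. "gripper" is the opening in per cent of the stroke, from 0 (shut) to 100 (fully open), set as the call begins (left out, the last holds). The fingers move at their own pace and stop on an object; the grip force is fixed at half the most. Time passes only in rows, so rows that do not move let the fingers close, or fill a call up. It gives the time, the measured TCP pose, the force, the opening and the grip force at its end, in the units of the state.
- bot.get_obs(): the state, without advancing time (a new reading comes with each control period).
- bot.capture(name): name is "scene" or "side" or "wrist"; returns the picture (400x640x3 uint8, blue, green, red); there is no depth.
- bot.get_calibration(name): a dict with "vfov" (degrees; the focal length in pixels is half the picture's height over the tangent of half this angle, whatever the lens; pixels are square), "cx", "cy" (the principal point, pixels), "eye" and "rotation" of the camera in the world. Camera axes: x right, y down, z forward; pixel columns grow to the right and rows downward; lengths in mm; the calibration is good to about 2 mm. A picture is of the moment at which its call begins: read the wrist's pose just before it. get_calibration takes no time and is no camera call; for the wrist camera it gives the pose at the moment of the call.
- bot.close_job(): hands the job in; it is judged then, once.
The state is a dict: "time": time; "joint_positions": joint angles; "dq": joint speeds; "tau": joint torques, N m; "tool_pos": TCP position; "tcp_rot": TCP orientation; "contact_force": force on the tool from outside, world axes, zero at the start; "moment": the same for the moment, N m; "grip_width": finger opening in mm; "finger_force": force on a finger pad.
Only numpy, scipy, OpenCV 4.12 (cv2) and the standard library are available. Lean on these libraries where they do the work, as an engineer would, in place of code of your own. Each camera call takes 0.05 s, during which the arm holds its last target. There are 200 camera calls.

## Task

Make up two kits from the drawer of black iron pipe fittings: the floor flange, the long nipple and the end cap (a coat peg) go into the rectangular tray, the tee and the short nipple (a branch) into the round dish. Lay each part flat on the bottom of its tray or dish, side by side and none on top of another, the flange still collar up and the cap still mouth down, so that each kit can be checked at a glance. The elbow is spare and stays in the drawer; leave the tray and the dish standing level on the bench, and do not knock over the jar.

Things in the scene. Friction and masses are not known exactly. Their poses are not given: they have to be found in the camera images.
- drawer: The stock: a shallow open plywood drawer lying on the bench, 300 x 380 mm outside, sides 9 mm thick and 42 mm high (the light wood strip on its robot side 46 mm, with a steel pull), floor 9 mm above the bench; fixed. Origin: centre of its underside; x across the 300 mm, y along the 380 mm, z up. At the start the six fittings lie singly in it, 3/4 inch black iron, well apart.
- tray: Rectangular bright metal tray, loose, 0.75 kg, 240 mm along its x by 160 mm along its y, walls 4 mm thick, rim 26 mm high, level floor 4 mm above the bench. Origin: centre of its underside. It may stand left or right of the drawer.
- dish: Round bright metal dish, loose, 0.6 kg, floor 180 mm across inside and 4 mm above the bench, side wall leaning out to a rim 206 mm across and 26 mm high. Origin: centre of its underside. It stands on the other side of the drawer from the tray.
- flange: Floor flange: round plate 86 mm across and 6 mm thick with four screw holes, and in its middle an upright round collar 38 mm across whose top is 26 mm above the underside; 0.3 to 0.45 kg. It lies collar up and can be picked up by the collar. Origin: centre of its underside; z along the collar.
- long_nipple: Long nipple: straight round pipe 100 mm long and 27 mm across with bright threads at both ends, lying down; about 0.17 kg. Origin: its middle, on its axis (13.4 mm above what it lies on); x along the pipe. It can roll if pushed.
- short_nipple: Short nipple: the same pipe but 50 mm long; about 0.09 kg. Origin: its middle, on its axis (13.4 mm above what it lies on); x along the pipe. It can roll if pushed.
- cap: End cap: small round cup 35 mm across and 26 mm high, lying mouth down with its closed, slightly domed end (31 mm across) up; 0.1 kg. Origin: centre of its underside; z up.
- tee: Tee, lying flat: straight run along its x, 72 mm from mouth to mouth; branch to its +y, mouth 36 mm from the run's axis. Bands at the mouths 32 mm across, tubes 27 mm; about 0.26 kg. Origin: where the axes cross (16 mm above what it lies on). From the back of the run to the branch's mouth it is 50 to 52 mm wide; gripped so, the middle is 10 mm to +y of the origin, near its centre of mass.
- elbow: Elbow, the spare: two equal short legs at a right angle, lying flat, along its +x and its +y, mouths 36 mm from the corner, bands 32 mm across; 0.19 kg. Origin: where the axes cross (16 mm above what it lies on).
- jar: Bystander: a glass jar of brass screws with a red lid, 70 mm across and 106 mm high, standing on the bench off the far right corner of the drawer. Origin: centre of its underside; z up.
Mind the look-alikes: they are no part of the job. What is shaped like the long_nipple but yellow is not meant.

How it is judged:
By the outcome, as a careful person would: the job done as asked, in the order asked, and still so for the second after the job is handed in, with the robot touching nothing.
It also fails if it takes over 128 s, if anything falls off the work surface, if the arm or the gripper's body presses on something with over 40 N, if the wrist force passes 120 N, or if a joint passes its speed limit or range.

## Working session

There is one attempt and no reset: what is moved stays moved. The work goes in short steps, Python scripts to look and compute and a tool call to move; the robot and the scene stay as the last step left them, time stands still between calls to the robot, and variables do not carry over. Pictures are saved under pics/ and viewed, at most 14 in all, crops included, and the job is handed in when it is done.

Besides the shell and the picture viewer there is one more tool, called after ">>>" as name(argument=value, ...) on one line, values as JSON. jog_arm: Moves the arm, as the interface text tells. Shift numbers are shares of 80 mm and turn numbers shares of 0.1 rad, none past 1 either way. Its arguments: {"type":"object","properties":{"targets":{"type":"array","items":{"type":"object","properties":{"xyz":{"type":"array","items":{"type":"number"}},"spin":{"type":"number"}}}},"gripper":{"type":"number"}},"required":["targets"]}

```bash
ls; mkdir -p pics
python3 - <<'E'
from plant import bot
import cv2
o=bot.get_obs();print({k:o[k] for k in('time','tool_pos','tcp_rot','grip_width')})
for n in('scene','side','wrist'):
    c=bot.get_calibration(n);print(n,c)
    cv2.imwrite(f'pics/{n}0.png',bot.capture(n))
E
```

```text
pics
{'time': 0.0, 'tool_pos': array([200.21665115, 484.87268235, 226.02659706]), 'tcp_rot': array([-3.14003958e+00, -2.41958612e-04,  2.74984261e+00]), 'grip_width': 92.04347180101986}
scene {'vfov': 43.409040680861324, 'cx': 319.6434069301527, 'cy': 197.01088975577755, 'eye': array([1272.45363871,  481.0967209 , 1167.94513286]), 'rotation': array([-2.48756792, -0.00418255,  2.33645125])}
side {'vfov': 47.91789195408194, 'cx': 318.80135262222615, 'cy': 200.85521959782832, 'eye': array([  450.0829124 , -1049.06508573,  1034.47596561]), 'rotation': array([-2.36143716, -0.01961872, -0.17328401])}
wrist {'vfov': 58.9872446306378, 'cx': 323.6513942604354, 'cy': 196.51760239585658, 'eye': array([127.01715659, 515.68608045, 383.88419451]), 'rotation': array([2.84830162e+00, 7.86680440e-04, 1.17872570e+00])}
```

View pics/scene0.png

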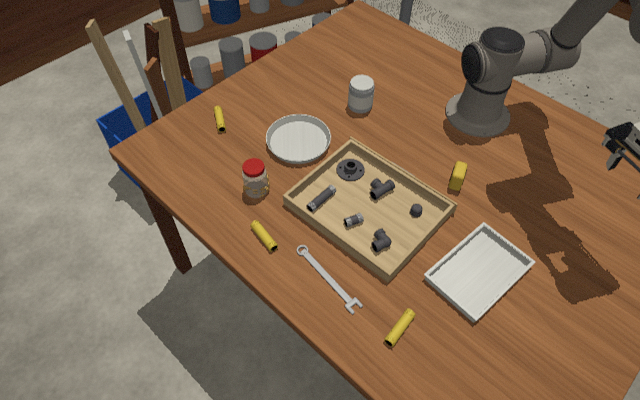

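View pics/side0.png

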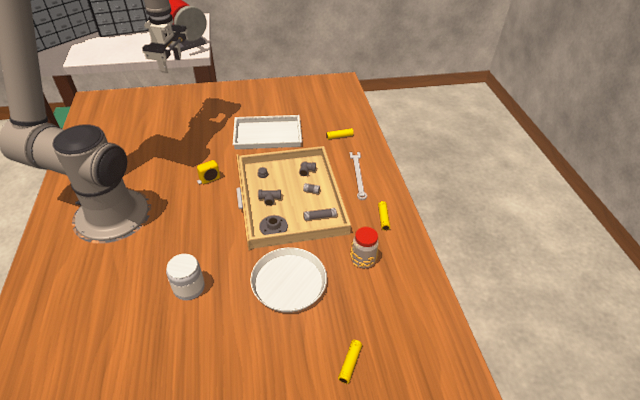

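The scene picture shows the drawer centred near (370,205), the tray at (480,270) and the dish at (298,140). The fittings are flange (350,170), long nipple (321,198), tee (381,188), short nipple (354,220), cap (416,211) and elbow (381,240). The look-alikes are yellow tubes at (220,119), (264,236) and (400,328), all outside the drawer, so the black pipe at (321,198) is the long nipple. I'll check it in a close crop.

```bash
cat > h.py <<'E'
from plant import bot
import numpy as np, cv2
from scipy.spatial.transform import Rotation as R
def cam(n):
    c=bot.get_calibration(n); f=200/np.tan(np.radians(c['vfov']/2))
    return np.array([[f,0,c['cx']],[0,f,c['cy']],[0,0,1]]),R.from_euler('xyz',c['rotation']).as_matrix(),np.array(c['eye'])
def ray(C,u,v,z):
    K,M,e=C; d=M@np.linalg.solve(K,[u,v,1]); return (e+d*(z-e[2])/d[2])[:2]
def proj(C,p):
    K,M,e=C; q=K@(M.T@(np.array(p,float)-e)); return q[:2]/q[2]
E
python3 - <<'E'
import cv2,numpy as np
a=cv2.imread('pics/scene0.png')[130:285,275:465]
b=cv2.imread('pics/side0.png')[140:250,230:360]
cv2.imwrite('pics/c1.png',cv2.resize(a,None,fx=3.8,fy=3.8,interpolation=2)[:600])
cv2.imwrite('pics/c2.png',cv2.resize(b,None,fx=5,fy=5,interpolation=2)[:600])
E
```

```text
(no output)
```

View pics/c1.png

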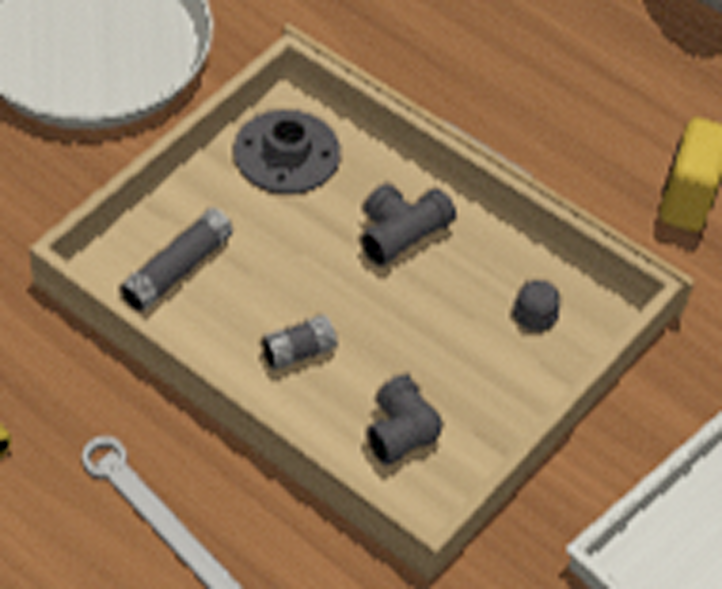

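View pics/c2.png

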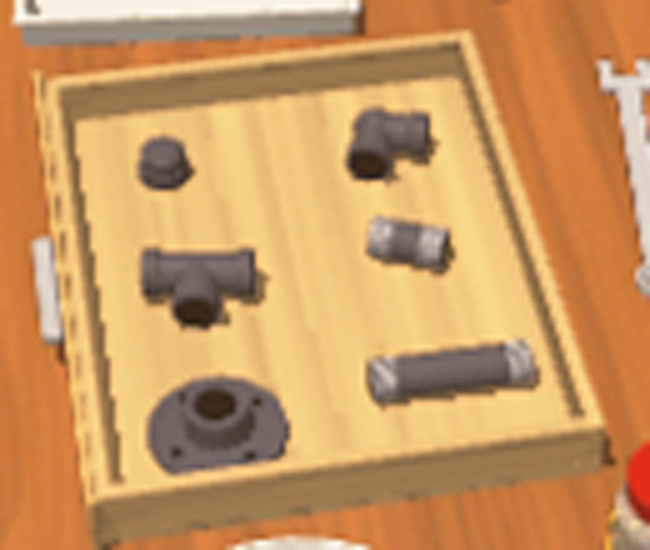

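The crops confirm it: the black pipe with threaded ends at c1 (178,257) is the long nipple in the drawer, and nothing yellow lies in the drawer. Next I work out the positions from both cameras.

Run:
```python
from h import *
S=cam('scene');D=cam('side')
s=lambda x,y:(275+x/3.8,130+y/3.8)
d=lambda x,y:(230+x/5,140+y/5)
P={'long_a':(s(218,224),d(383,380),22.4),'long_b':(s(140,290),d(522,365),22.4),
'short_a':(s(325,330),d(380,240),22.4),'short_b':(s(277,350),d(440,248),22.4),
'cap':(s(538,295),d(165,152),35),'flange':(s(289,131),d(216,403),35),
'tee_a':(s(436,208),d(152,275),25),'tee_b':(s(375,247),d(247,275),25),'tee_br':(s(380,198),d(193,308),25),
'drw_a':(s(287,35),d(95,497),44),'drw_b':(s(690,285),d(40,82),44),'drw_c':(s(432,550),d(468,35),42),'drw_d':(s(33,252),d(603,430),42),
'tray1':((484,225),(235,118),26),'tray2':((533,265),(234,118),26),'tray3':((477,319),(301,117),26),'tray4':((425,274),(301,146),26),
'dish':((298,139.5),(289,278),26),'jar':((254,166),(366,236),106)}
for k,(a,b,z) in P.items(): print(k,ray(S,*a,z).round(),ray(D,*b,z).round())
# bright masks
for n,C in(('scene',S),('side',D)):
    im=cv2.imread(f'pics/{n}0.png');hsv=cv2.cvtColor(im,cv2.COLOR_BGR2HSV)
    m=cv2.inRange(hsv,(0,0,150),(180,45,255))
    k,l,st,c=cv2.connectedComponentsWithStats(m)
    for i in range(1,k):
        if st[i,4]>900:
            cs=cv2.findContours((l==i).astype('uint8'),0,2)[0][0]
            w=np.array([ray(C,*p[0],26) for p in cs],np.float32)
            print(n,st[i],'rect',cv2.minAreaRect(w),'circ',cv2.minEnclosingCircle(w))
```

```text
long_a [ 589. -118.] [ 594. -124.]
long_b [ 675. -117.] [ 681. -125.]
short_a [607.   6.] [611.  -1.]
short_b [645.  -7.] [649. -15.]
cap [481. 104.] [481.  91.]
flange [ 489. -135.] [ 491. -139.]
tee_a [462.  -7.] [462. -14.]
tee_b [524. -16.] [522. -23.]
tee_br [485. -44.] [485. -47.]
drw_a [ 419. -200.] [ 415. -208.]
drw_b [403. 181.] [402. 166.]
drw_c [704. 183.] [701. 175.]
drw_d [ 716. -188.] [ 713. -202.]
tray1 [394. 270.] [401. 420.]
tray2 [413. 431.] [398. 420.]
tray3 [641. 409.] [652. 390.]
tray4 [630. 245.] [626. 213.]
dish [ 521. -329.] [ 512. -345.]
jar [ 731. -287.] [ 730. -298.]
scene [ 410    0   79   52 1581] rect ((-343.29656982421875, -369.5231628417969), (312.3429260253906, 259.99285888671875), 89.6417465209961) circ ((-314.7232360839844, -360.2666015625), 174.30856323242188)
scene [    0    45   212   355 30373] rect ((1122.431640625, -631.9852905273438), (1411.244384765625, 402.14312744140625), 68.83615112304688) circ ((964.0238037109375, -570.657958984375), 705.7865600585938)
scene [514  67  77  41 996] rect ((-280.2855224609375, 149.00106811523438), (189.44180
[... 435 characters left out ...]
0830078), 85.20726013183594) circ ((516.1092529296875, 335.55322265625), 148.37420654296875)
side [  63   32   91   35 2050] rect ((-146.10060119628906, 1050.4169921875), (380.5182189941406, 294.636474609375), 5.683682918548584) circ ((-131.6610870361328, 1042.145263671875), 223.3309783935547)
side [ 233  115   69   33 1862] rect ((513.8152465820312, 321.0888671875), (191.90016174316406, 246.061279296875), 85.13553619384766) circ ((514.1109008789062, 326.4488525390625), 150.56600952148438)
side [ 251  248   75   64 3640] rect ((511.3966979980469, -341.3837585449219), (201.51878356933594, 200.73016357421875), 39.98442459106445) circ ((510.399169921875, -342.1282958984375), 103.42276763916016)
```

View pics/wrist0.png

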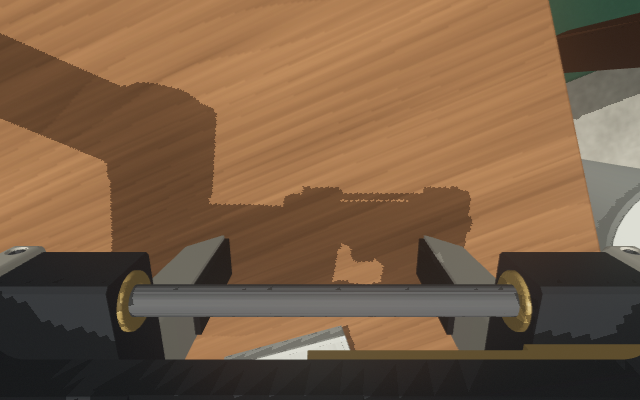

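The wrist picture shows the fingers at the bottom, around rows 250–330, with the tray just visible at (290,345). The scene and side cameras disagree by about 8 mm in y, so I'll refine with the wrist camera. I'll write a move planner and look down on the tray on the way.

```bash
cat >> h.py <<'E'
def plan(segs,start=None):
    """segs: list of (x,y,z,yaw,rows). prints tool-frame rows"""
    o=bot.get_obs(); p=np.array(o['tool_pos']); y=o['tcp_rot'][2]
    if start is not None: p=np.array(start[:3],float);y=start[3]
    out=[]
    for x,yy,z,yw,n in segs:
        q=np.array([x,yy,z],float); dy=(yw-y+np.pi)%(2*np.pi)-np.pi
        for k in range(n):
            M=R.from_euler('xyz',[np.pi,0,y]).as_matrix()
            s=np.round(M.T@((q-p)/(n-k))/80,2); t=round(-(dy/(n-k))/0.1,2)
            out.append((s.tolist(),t)); p=p+M@s*80; y-=t*0.1; dy+=t*0.1
    L=0
    for s,t in out: print(s,t, '!!' if np.linalg.norm(s)>.75 or abs(t)>1 else '')
    print('end',p.round(1),round(y,3))
E
python3 - <<'E'
from h import *
C=cam('wrist');o=bot.get_obs();p=o['tool_pos'];M=R.from_euler('xyz',o['tcp_rot']).as_matrix()
for z in(0,35):
  for u,v in((20,10),(320,10),(320,130),(320,240),(620,10),(620,240)):
    w=np.append(ray(C,u,v,z),z); print(z,u,v,(M.T@(w-p)).round())
plan([(560,335,300,2.95,10)])
E
```

```text
0 20 10 [ 154. -297.  227.]
0 320 10 [154.  -3. 226.]
0 320 130 [ 38.  -4. 226.]
0 320 240 [-90.  -4. 226.]
0 620 10 [154. 290. 226.]
0 620 240 [-90. 349. 226.]
35 20 10 [ 147. -270.  192.]
35 320 10 [147.  -3. 191.]
35 320 130 [ 42.  -3. 191.]
35 320 240 [-75.  -4. 191.]
35 620 10 [147. 264. 191.]
35 620 240 [-75. 318. 191.]
[-0.49, -0.0, -0.09] -0.2 
[-0.49, -0.01, -0.09] -0.2 
[-0.49, -0.02, -0.09] -0.2 
[-0.48, -0.03, -0.09] -0.2 
[-0.48, -0.04, -0.09] -0.2 
[-0.48, -0.05, -0.09] -0.2 
[-0.49, -0.06, -0.1] -0.2 
[-0.48, -0.07, -0.09] -0.2 
[-0.48, -0.08, -0.1] -0.2 
[-0.48, -0.09, -0.09] -0.2 
end [559.9 335.2 299.8] 2.95
```

>>> jog_arm(targets=[{"xyz": [-0.49, 0, -0.09], "spin": -0.2}, {"xyz": [-0.49, -0.01, -0.09], "spin": -0.2}, {"xyz": [-0.49, -0.02, -0.09], "spin": -0.2}, {"xyz": [-0.48, -0.03, -0.09], "spin": -0.2}, {"xyz": [-0.48, -0.04, -0.09], "spin": -0.2}, {"xyz": [-0.48, -0.05, -0.09], "spin": -0.2}, {"xyz": [-0.49, -0.06, -0.1], "spin": -0.2}, {"xyz": [-0.48, -0.07, -0.09], "spin": -0.2}, {"xyz": [-0.48, -0.08, -0.1], "spin": -0.2}, {"xyz": [-0.48, -0.09, -0.09], "spin": -0.2}], gripper=100)

```text
time: 1.4
tool_pos: [561.1, 334.9, 300.2]
tcp_rot: [-3.141, -0.001, 2.95]
contact_force: [0.5, -0.5, -0.0]
grip_width: 91.9
finger_force: 0.0
```

Run:
```python
from h import *
plan([(590,-60,320,2.95,9),(590,-60,320,2.95,1)])
im=bot.capture('wrist');cv2.imwrite('pics/w1.png',im)
C=cam('wrist');np.save('w1.npy',np.array(C,dtype=object),allow_pickle=True)
m=cv2.inRange(cv2.cvtColor(im,cv2.COLOR_BGR2HSV),(0,0,140),(180,45,255))
k,l,st,c=cv2.connectedComponentsWithStats(m)
for i in range(1,k):
    if st[i,4]>2000:
        cs=max(cv2.findContours((l==i).astype('uint8'),0,2)[0],key=len)
        w=np.array([ray(C,*p[0],26) for p in cs],np.float32)
        print(st[i],cv2.minAreaRect(w))
```

```text
[-0.14, -0.53, -0.03] 0.0 
[-0.14, -0.53, -0.03] 0.0 
[-0.14, -0.53, -0.03] 0.0 
[-0.15, -0.53, -0.03] 0.0 
[-0.14, -0.53, -0.03] 0.0 
[-0.15, -0.53, -0.02] 0.0 
[-0.14, -0.53, -0.03] 0.0 
[-0.15, -0.53, -0.02] 0.0 
[-0.14, -0.54, -0.03] 0.0 
[-0.0, 0.0, 0.0] 0.0 
end [589.8 -60.2 320.2] 2.95Traceback (most recent call last):
  File "<stdin>", line 4, in <module>
ValueError: could not broadcast input array from shape (3,3) into shape (3,)
```

View pics/w1.png

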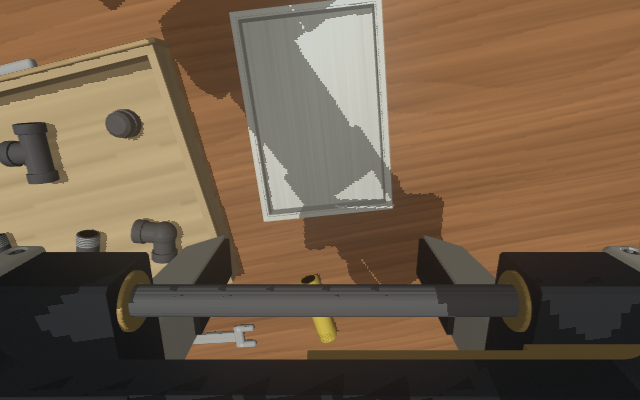

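The picture shows the tray rim corners at about (230,13), (380,-1), (392,208) and (265,221), and the cap top at (122,122).

Run:
```python
from h import *
C=cam('wrist')
for n,p,z in(('t1',(230,13),26),('t2',(380,-1),26),('t3',(392,208),26),('t4',(265,221),26),('cap',(122,121),35)):print(n,ray(C,*p,z).round(1))
```

```text
t1 [388.9 262. ]
t2 [407.2 426.3]
t3 [648.5 406. ]
t4 [634.4 241. ]
cap [477.1 108.6]
```

>>> jog_arm(targets=[{"xyz": [-0.14, -0.53, -0.03], "spin": 0}, {"xyz": [-0.14, -0.53, -0.03], "spin": 0}, {"xyz": [-0.14, -0.53, -0.03], "spin": 0}, {"xyz": [-0.15, -0.53, -0.03], "spin": 0}, {"xyz": [-0.14, -0.53, -0.03], "spin": 0}, {"xyz": [-0.15, -0.53, -0.02], "spin": 0}, {"xyz": [-0.14, -0.53, -0.03], "spin": 0}, {"xyz": [-0.15, -0.53, -0.02], "spin": 0}, {"xyz": [-0.14, -0.54, -0.03], "spin": 0}, {"xyz": [0, 0, 0], "spin": 0}])

```text
time: 2.7
tool_pos: [588.4, -62.4, 319.7]
tcp_rot: [-3.141, -0.001, 2.945]
contact_force: [-0.2, 0.5, 0.1]
grip_width: 92.0
finger_force: 0.0
```

Run:
```python
from h import *
cv2.imwrite('pics/w2.png',bot.capture('wrist'))
```

```text
(no output)
```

View pics/w2.png

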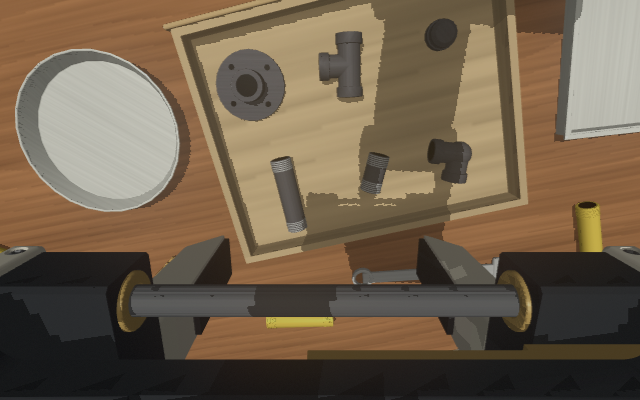

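The picture shows, in pixels: flange (250,85), long nipple (282,161)–(296,226), short nipple (376,157)–(371,190), tee run (348,36)–(350,97) with its branch mouth at (324,67), cap (441,33), and dish rim centre near (98,130).

Run:
```python
from h import *
C=cam('wrist'); im=cv2.imread('pics/w2.png')
for n,p,z in(('collar',(247,85),35),('plate',(251,85),15),('la',(282,163),22.4),('lb',(296,226),22.4),('sa',(376,157),22.4),('sb',(371,189),22.4),('ta',(348,36),25),('tb',(350,97),25),('tbr',(322,67),25),('tback',(361,67),25),('cap',(441,32),35),
 ('drA',(166,27),46),('drB',(250,262),42),('drC',(526,204),42)):print(n,ray(C,*p,z).round(1))
# dish rim ellipse: points on rim by hand
P=[(16,115),(50,56),(83,50),(140,76),(180,140),(172,180),(112,211),(60,187),(28,148)]
W=np.array([ray(C,*p,26) for p in P]);A=np.c_[2*W,np.ones(len(W))];s=np.linalg.lstsq(A,(W**2).sum(1),rcond=None)[0]
print('dish',s[:2],np.sqrt(s[2]+s[0]**2+s[1]**2))
plan([(491,-137,100,2.95,5),(491,-137,60,2.95,3),(491,-137,60,2.95,2)])
```

```text
collar [ 487.4 -133.2]
plate [ 487.3 -132.2]
la [ 589.8 -115.6]
lb [ 679.5 -116.6]
sa [605.7   6.2]
sb [647.2  -6.9]
ta [456.6  -4.6]
tb [525.1 -14.2]
tbr [484.3 -41.3]
tback [493.4   4.8]
cap [474.2  99.9]
drA [ 410.8 -203.7]
drB [ 711.4 -186.3]
drC [700.1 185.3]
dish [ 509.51328148 -332.7682919 ] 99.56277864191107
[0.2, -0.23, 0.55] -0.01 
[0.2, -0.24, 0.55] -0.0 
[0.2, -0.23, 0.55] -0.01 
[0.21, -0.24, 0.55] -0.0 
[0.2, -0.23, 0.55] -0.01 
[0.0, -0.0, 0.17] 0.0 
[0.0, -0.0, 0.16] 0.0 
[0.0, -0.0, 0.17] 0.0 
[0.0, -0.0, -0.0] 0.0 
[0.0, -0.0, -0.0] 0.0 
end [ 491.  -136.9   59.8] 2.95
```

Run:
```python
from h import *
plan([(488.5,-135,60,2.95,6),(488.5,-135,19,2.95,3),(488.5,-135,19,2.95,1)])
print();plan([(488.5,-135,130,2.95,3),(452,337.5,120,3.057,7)],(488.5,-135,19,2.95))
```

```text
[0.17, -0.19, 0.54] -0.0 
[0.17, -0.19, 0.54] -0.01 
[0.18, -0.19, 0.54] -0.0 
[0.17, -0.19, 0.54] -0.01 
[0.18, -0.2, 0.54] -0.0 
[0.18, -0.19, 0.55] -0.01 
[-0.0, -0.0, 0.17] 0.0 
[-0.0, -0.0, 0.17] 0.0 
[-0.0, -0.0, 0.17] 0.0 
[-0.0, -0.0, -0.0] 0.0 
end [ 488.2 -134.7   19. ] 2.95

[0.0, 0.0, -0.46] -0.0 
[0.0, 0.0, -0.46] -0.0 
[0.0, 0.0, -0.47] -0.0 
[0.22, 0.82, 0.02] -0.15 !!
[0.21, 0.82, 0.02] -0.15 !!
[0.2, 0.82, 0.02] -0.15 !!
[0.19, 0.82, 0.02] -0.15 !!
[0.18, 0.83, 0.02] -0.16 !!
[0.16, 0.83, 0.01] -0.15 !!
[0.15, 0.83, 0.02] -0.16 !!
end [452.1 337.1 119.8] 3.057
```

>>> jog_arm(targets=[{"xyz": [0.17, -0.19, 0.54], "spin": 0}, {"xyz": [0.17, -0.19, 0.54], "spin": -0.01}, {"xyz": [0.18, -0.19, 0.54], "spin": 0}, {"xyz": [0.17, -0.19, 0.54], "spin": -0.01}, {"xyz": [0.18, -0.2, 0.54], "spin": 0}, {"xyz": [0.18, -0.19, 0.55], "spin": -0.01}, {"xyz": [0, 0, 0.17], "spin": 0}, {"xyz": [0, 0, 0.17], "spin": 0}, {"xyz": [0, 0, 0.17], "spin": 0}, {"xyz": [0, 0, 0], "spin": 0}], gripper=75)

```text
time: 4.0
tool_pos: [488.8, -133.5, 19.2]
tcp_rot: [3.141, -0.0, 2.954]
contact_force: [-1.0, 0.6, 0.8]
grip_width: 69.2
finger_force: 0.0
```

>>> jog_arm(targets=[{"xyz": [0, 0, 0]}, {"xyz": [0, 0, 0]}, {"xyz": [0, 0, 0]}, {"xyz": [0, 0, 0]}, {"xyz": [0, 0, 0]}, {"xyz": [0, 0, 0]}, {"xyz": [0, 0, 0]}, {"xyz": [0, 0, 0]}, {"xyz": [0, 0, 0]}, {"xyz": [0, 0, 0]}], gripper=0)

```text
invalid input
```

>>> jog_arm(targets=[{"xyz": [0, 0, 0], "spin": 0}, {"xyz": [0, 0, 0], "spin": 0}, {"xyz": [0, 0, 0], "spin": 0}, {"xyz": [0, 0, 0], "spin": 0}, {"xyz": [0, 0, 0], "spin": 0}, {"xyz": [0, 0, 0], "spin": 0}, {"xyz": [0, 0, 0], "spin": 0}, {"xyz": [0, 0, 0], "spin": 0}, {"xyz": [0, 0, 0], "spin": 0}, {"xyz": [0, 0, 0], "spin": 0}], gripper=0)

```text
time: 5.25
tool_pos: [488.9, -134.3, 19.9]
tcp_rot: [-3.141, 0.001, 2.953]
contact_force: [-0.6, -2.9, 5.0]
grip_width: 36.6
finger_force: 30.0
```

Run:
```python
from h import *
o=bot.get_obs();p=o['tool_pos'];y=o['tcp_rot'][2]
plan([(p[0],p[1],130,y,4),(480,100,120,3.0,6)])
print();plan([(452,337.5,100,3.057,6),(452,337.5,45,3.057,3),(452,337.5,45,3.057,1)],(480,100,120,3.0))
```

```text
[0.0, 0.0, -0.34] -0.0 
[0.0, 0.0, -0.35] -0.0 
[0.0, 0.0, -0.34] -0.0 
[0.0, 0.0, -0.35] -0.0 
[0.11, 0.48, 0.02] -0.08 
[0.11, 0.48, 0.02] -0.08 
[0.1, 0.48, 0.02] -0.08 
[0.1, 0.48, 0.02] -0.08 
[0.09, 0.47, 0.02] -0.08 
[0.09, 0.48, 0.03] -0.07 
end [480.1 100.1 119.9] 3.0

[0.13, 0.48, 0.04] -0.09 
[0.12, 0.48, 0.04] -0.1 
[0.12, 0.49, 0.04] -0.09 
[0.11, 0.48, 0.04] -0.1 
[0.11, 0.49, 0.05] -0.09 
[0.11, 0.49, 0.04] -0.1 
[-0.0, -0.0, 0.23] -0.0 
[-0.0, -0.0, 0.23] -0.0 
[-0.0, -0.0, 0.23] -0.0 
[-0.0, -0.0, -0.0] -0.0 
end [451.8 337.8  44.8] 3.057
```

>>> jog_arm(targets=[{"xyz": [0, 0, -0.34], "spin": 0}, {"xyz": [0, 0, -0.35], "spin": 0}, {"xyz": [0, 0, -0.34], "spin": 0}, {"xyz": [0, 0, -0.35], "spin": 0}, {"xyz": [0.11, 0.48, 0.02], "spin": -0.08}, {"xyz": [0.11, 0.48, 0.02], "spin": -0.08}, {"xyz": [0.1, 0.48, 0.02], "spin": -0.08}, {"xyz": [0.1, 0.48, 0.02], "spin": -0.08}, {"xyz": [0.09, 0.47, 0.02], "spin": -0.08}, {"xyz": [0.09, 0.48, 0.03], "spin": -0.07}])

```text
time: 6.5
tool_pos: [478.6, 102.0, 118.4]
tcp_rot: [3.141, -0.003, 3.0]
contact_force: [-0.2, -0.3, -4.9]
grip_width: 36.5
finger_force: 30.0
```

>>> jog_arm(targets=[{"xyz": [0.13, 0.48, 0.04], "spin": -0.09}, {"xyz": [0.12, 0.48, 0.04], "spin": -0.1}, {"xyz": [0.12, 0.49, 0.04], "spin": -0.09}, {"xyz": [0.11, 0.48, 0.04], "spin": -0.1}, {"xyz": [0.11, 0.49, 0.05], "spin": -0.09}, {"xyz": [0.11, 0.49, 0.04], "spin": -0.1}, {"xyz": [0, 0, 0.23], "spin": 0}, {"xyz": [0, 0, 0.23], "spin": 0}, {"xyz": [0, 0, 0.23], "spin": 0}, {"xyz": [0, 0, 0], "spin": 0}])

```text
time: 7.75
tool_pos: [449.5, 337.5, 41.9]
tcp_rot: [-3.139, -0.005, 3.057]
contact_force: [-0.4, -0.7, -4.1]
grip_width: 37.0
finger_force: 30.0
```

Run:
```python
from h import *
cv2.imwrite('pics/w3.png',bot.capture('wrist'));C=cam('wrist')
o=bot.get_obs();p=o['tool_pos'];print(p,o['finger_force'],o['grip_width'])
for a in((397,262),(402,426)):print(a,proj(C,(*a,26)))
plan([(452,337.5,15.5,3.057,6),(452,337.5,15.5,3.057,1)])
```

```text
[450.54667891 337.91893844  43.18512517] 29.998276233673096 36.79625841056774
(397, 262) [162.17172806 157.40161556]
(402, 426) [491.96863232 139.49923458]
[-0.0, -0.0, 0.06] -0.0 
[-0.0, -0.0, 0.06] -0.0 
[-0.0, -0.0, 0.06] -0.0 
[-0.01, -0.0, 0.06] -0.0 
[-0.0, -0.0, 0.05] -0.0 
[-0.01, -0.0, 0.06] -0.0 
[0.0, -0.0, -0.0] -0.0 
end [452.1 337.8  15.2] 3.057
```

View pics/w3.png

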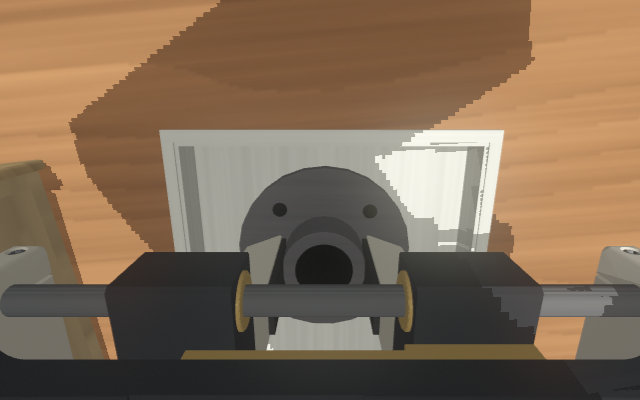

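The flange is held level over the tray. The tray's near corners are at (160,130) and (504,130).

Run:
```python
from h import *
C=cam('wrist')
for a in((160,130),(504,130)):print(ray(C,*a,26))
```

```text
[383.5500128  263.86052101]
[397.83523681 431.62528805]
```

>>> jog_arm(targets=[{"xyz": [0, 0, 0.06], "spin": 0}, {"xyz": [0, 0, 0.06], "spin": 0}, {"xyz": [0, 0, 0.06], "spin": 0}, {"xyz": [-0.01, 0, 0.06], "spin": 0}, {"xyz": [0, 0, 0.05], "spin": 0}, {"xyz": [-0.01, 0, 0.05], "spin": 0}, {"xyz": [0, 0, 0], "spin": 0}, {"xyz": [0, 0, 0], "spin": 0}, {"xyz": [0, 0, 0], "spin": 0}, {"xyz": [0, 0, 0], "spin": 0}])

```text
time: 9.05
tool_pos: [453.4, 338.2, 17.3]
tcp_rot: [3.141, 0.0, 3.057]
contact_force: [1.0, 0.6, -3.8]
grip_width: 36.7
finger_force: 30.0
```

>>> jog_arm(targets=[{"xyz": [0, 0, 0.01], "spin": 0}, {"xyz": [0, 0, 0.01], "spin": 0}, {"xyz": [0, 0, 0.01], "spin": 0}, {"xyz": [0, 0, 0], "spin": 0}, {"xyz": [0, 0, 0], "spin": 0}, {"xyz": [0, 0, 0], "spin": 0}, {"xyz": [0, 0, 0], "spin": 0}, {"xyz": [0, 0, 0], "spin": 0}, {"xyz": [0, 0, 0], "spin": 0}, {"xyz": [0, 0, 0], "spin": 0}])

```text
time: 10.3
tool_pos: [453.3, 338.2, 14.9]
tcp_rot: [3.141, 0.0, 3.057]
contact_force: [-2.7, -0.6, 3.0]
grip_width: 36.5
finger_force: 30.0
```

>>> jog_arm(targets=[{"xyz": [0, 0, 0], "spin": 0}, {"xyz": [0, 0, 0], "spin": 0}, {"xyz": [0, 0, 0], "spin": 0}, {"xyz": [0, 0, -0.1], "spin": 0}, {"xyz": [0, 0, -0.2], "spin": 0}, {"xyz": [0, 0, -0.3], "spin": 0}, {"xyz": [0, 0, -0.3], "spin": 0}, {"xyz": [0, 0, -0.3], "spin": 0}, {"xyz": [0, 0, -0.1], "spin": 0}, {"xyz": [0, 0, 0], "spin": 0}], gripper=65)

```text
time: 11.55
tool_pos: [453.5, 338.3, 119.4]
tcp_rot: [3.141, 0.001, 3.057]
contact_force: [-0.2, -0.1, 0.1]
grip_width: 59.7
finger_force: 0.0
```

Run:
```python
from h import *
plan([(600,60,110,3.14,7),(635,-60,110,3.14,3)])
print();plan([(635,-119,60,3.14,4),(635,-119,12,3.14,4),(635,-119,12,3.14,2)],(635,-60,110,3.14))
```

```text
[-0.3, -0.47, 0.02] -0.12 
[-0.3, -0.48, 0.02] -0.12 
[-0.29, -0.48, 0.02] -0.12 
[-0.29, -0.48, 0.01] -0.12 
[-0.28, -0.49, 0.02] -0.12 
[-0.27, -0.49, 0.01] -0.12 
[-0.27, -0.49, 0.02] -0.11 
[-0.15, -0.5, -0.0] -0.0 
[-0.14, -0.5, -0.0] -0.0 
[-0.15, -0.5, -0.0] -0.0 
end [635.2 -59.7 109.8] 3.14

[-0.0, -0.18, 0.16] -0.0 
[-0.0, -0.19, 0.15] -0.0 
[-0.0, -0.18, 0.16] -0.0 
[-0.0, -0.19, 0.16] -0.0 
[-0.0, 0.0, 0.15] -0.0 
[-0.0, 0.0, 0.15] -0.0 
[-0.0, 0.0, 0.15] -0.0 
[-0.0, 0.0, 0.15] -0.0 
[-0.0, 0.0, -0.0] -0.0 
[-0.0, 0.0, -0.0] -0.0 
end [ 634.9 -119.2   11.6] 3.14
```

>>> jog_arm(targets=[{"xyz": [-0.3, -0.47, 0.02], "spin": -0.12}, {"xyz": [-0.3, -0.48, 0.02], "spin": -0.12}, {"xyz": [-0.29, -0.48, 0.02], "spin": -0.12}, {"xyz": [-0.29, -0.48, 0.01], "spin": -0.12}, {"xyz": [-0.28, -0.49, 0.02], "spin": -0.12}, {"xyz": [-0.27, -0.49, 0.01], "spin": -0.12}, {"xyz": [-0.27, -0.49, 0.02], "spin": -0.11}, {"xyz": [-0.15, -0.5, 0], "spin": 0}, {"xyz": [-0.14, -0.5, 0], "spin": 0}, {"xyz": [-0.15, -0.5, 0], "spin": 0}])

```text
time: 12.8
tool_pos: [634.5, -61.1, 107.7]
tcp_rot: [3.141, -0.002, 3.14]
contact_force: [-0.4, 0.5, -0.3]
grip_width: 59.4
finger_force: 0.0
```

>>> jog_arm(targets=[{"xyz": [0, -0.18, 0.16], "spin": 0}, {"xyz": [0, -0.19, 0.15], "spin": 0}, {"xyz": [0, -0.18, 0.16], "spin": 0}, {"xyz": [0, -0.19, 0.16], "spin": 0}, {"xyz": [0, 0, 0.15], "spin": 0}, {"xyz": [0, 0, 0.15], "spin": 0}, {"xyz": [0, 0, 0.15], "spin": 0}, {"xyz": [0, 0, 0.12], "spin": 0}, {"xyz": [0, 0, 0], "spin": 0}, {"xyz": [0, 0, 0], "spin": 0}])

```text
time: 14.05
tool_pos: [635.1, -119.0, 13.5]
tcp_rot: [-3.141, 0.001, 3.14]
contact_force: [0.4, -0.3, 0.9]
grip_width: 59.7
finger_force: 0.0
```

>>> jog_arm(targets=[{"xyz": [0, 0, 0], "spin": 0}, {"xyz": [0, 0, 0], "spin": 0}, {"xyz": [0, 0, 0], "spin": 0}, {"xyz": [0, 0, 0], "spin": 0}, {"xyz": [0, 0, 0], "spin": 0}, {"xyz": [0, 0, 0], "spin": 0}, {"xyz": [0, 0, 0], "spin": 0}, {"xyz": [0, 0, 0], "spin": 0}, {"xyz": [0, 0, 0], "spin": 0}, {"xyz": [0, 0, 0], "spin": 0}], gripper=0)

```text
time: 15.3
tool_pos: [634.9, -119.1, 13.2]
tcp_rot: [3.142, 0.0, 3.14]
contact_force: [-0.2, 0.3, 2.7]
grip_width: 26.1
finger_force: 29.9
```

Run:
```python
from h import *
o=bot.get_obs();p=o['tool_pos'];y=o['tcp_rot'][2];print(p,y)
# tray centre (513,334); long at u=+48,v=+30
c=np.array([513,334]);ex=np.array([.9964,-.085]);ey=np.array([.085,.9964])
t=c+48*ex+30*ey;print(t,c+52*ex-36*ey)
plan([(p[0],p[1],120,y,4),(600,150,115,3.08,6)])
print();plan([(*t,90,3.057,5),(*t,25,3.057,4),(*t,25,3.057,1)],(600,150,115,3.08))
```

```text
[ 634.85963476 -119.10738317   13.20468933] 3.1398129853751517
[563.3772 359.812 ] [561.7528 293.7096]
[0.0, 0.0, -0.33] -0.0 
[0.0, 0.0, -0.33] -0.0 
[0.0, 0.0, -0.34] -0.0 
[0.0, 0.0, -0.33] -0.0 
[0.07, 0.56, 0.01] 0.1 
[0.08, 0.56, 0.01] 0.1 
[0.09, 0.56, 0.01] 0.1 
[0.09, 0.56, 0.01] 0.1 
[0.09, 0.56, 0.01] 0.1 
[0.11, 0.55, 0.01] 0.1 
end [599.6 150.  114.8] 3.08

[0.12, 0.52, 0.06] 0.05 
[0.13, 0.52, 0.06] 0.05 
[0.13, 0.52, 0.06] 0.04 
[0.13, 0.51, 0.07] 0.05 
[0.13, 0.51, 0.06] 0.04 
[0.0, 0.0, 0.2] 0.0 
[0.0, 0.0, 0.2] 0.0 
[0.0, 0.0, 0.21] 0.0 
[0.0, 0.0, 0.21] 0.0 
[0.0, 0.0, -0.0] 0.0 
end [563.6 359.5  24.6] 3.057
```

>>> jog_arm(targets=[{"xyz": [0, 0, -0.33], "spin": 0}, {"xyz": [0, 0, -0.33], "spin": 0}, {"xyz": [0, 0, -0.34], "spin": 0}, {"xyz": [0, 0, -0.33], "spin": 0}, {"xyz": [0.07, 0.56, 0.01], "spin": 0.1}, {"xyz": [0.08, 0.56, 0.01], "spin": 0.1}, {"xyz": [0.09, 0.56, 0.01], "spin": 0.1}, {"xyz": [0.09, 0.56, 0.01], "spin": 0.1}, {"xyz": [0.09, 0.56, 0.01], "spin": 0.1}, {"xyz": [0.11, 0.55, 0.01], "spin": 0.1}])

```text
time: 16.55
tool_pos: [598.9, 151.5, 114.0]
tcp_rot: [-3.142, -0.001, 3.079]
contact_force: [0.5, 0.6, -1.9]
grip_width: 26.6
finger_force: 29.9
```

>>> jog_arm(targets=[{"xyz": [0.12, 0.52, 0.06], "spin": 0.05}, {"xyz": [0.13, 0.52, 0.06], "spin": 0.05}, {"xyz": [0.13, 0.52, 0.06], "spin": 0.04}, {"xyz": [0.13, 0.51, 0.07], "spin": 0.05}, {"xyz": [0.13, 0.51, 0.06], "spin": 0.04}, {"xyz": [0, 0, 0.1], "spin": 0}, {"xyz": [0, 0, 0.2], "spin": 0}, {"xyz": [0, 0, 0.1], "spin": 0}, {"xyz": [0, 0, 0], "spin": 0}, {"xyz": [0, 0, 0], "spin": 0}])

```text
time: 17.8
tool_pos: [563.8, 359.1, 58.3]
tcp_rot: [3.141, 0.001, 3.056]
contact_force: [-0.5, -0.7, -1.8]
grip_width: 26.0
finger_force: 29.9
```

Run:
```python
from h import *
im=bot.capture('wrist');im2=bot.capture('scene')
cv2.imwrite('pics/w4.png',np.hstack([im[:,100:500],cv2.resize(im2[200:330,410:540],(400,400))]))
plan([(563.4,359.8,9,3.057,6)])
C=cam('wrist');print([proj(C,p).round() for p in((634+14,241-0,26),(648,406,26))])
```

```text
[0.0, 0.0, 0.1] -0.0 
[0.0, 0.0, 0.1] -0.0 
[0.0, 0.0, 0.1] -0.0 
[0.0, 0.0, 0.11] -0.0 
[0.0, 0.0, 0.1] -0.0 
[0.01, 0.0, 0.11] -0.01 
end [563.  359.5   9. ] 3.057
[array([154., 365.]), array([406., 347.])]
```

View pics/w4.png

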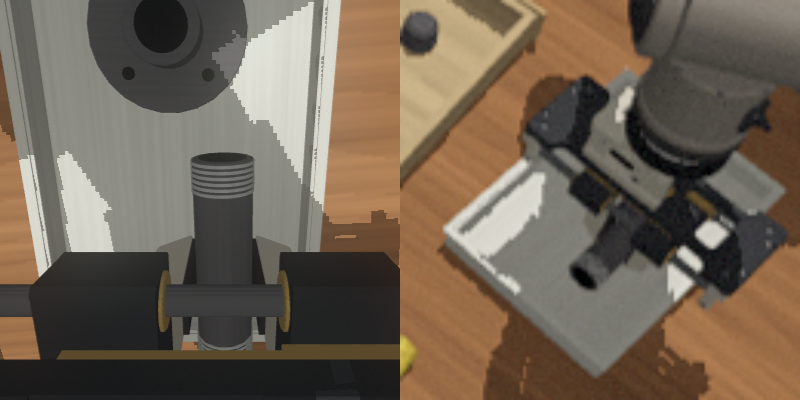

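The nipple hangs parallel to the tray's long side, clear of the flange, with the right finger close to the right wall. I'll shift 4 mm left, lower and release.

>>> jog_arm(targets=[{"xyz": [0, -0.05, 0.1], "spin": 0}, {"xyz": [0, 0, 0.1], "spin": 0}, {"xyz": [0, 0, 0.1], "spin": 0}, {"xyz": [0, 0, 0.1], "spin": 0}, {"xyz": [0, 0, 0.1], "spin": 0}, {"xyz": [0, 0, 0.06], "spin": 0}, {"xyz": [0, 0, 0.05], "spin": 0}, {"xyz": [0, 0, 0.01], "spin": 0}, {"xyz": [0, 0, 0], "spin": 0}, {"xyz": [0, 0, 0], "spin": 0}])

```text
time: 19.15
tool_pos: [563.0, 355.6, 8.6]
tcp_rot: [3.141, 0.0, 3.057]
contact_force: [-0.3, -0.6, -2.5]
grip_width: 25.7
finger_force: 29.9
```

>>> jog_arm(targets=[{"xyz": [0, 0, 0.01], "spin": 0}, {"xyz": [0, 0, 0], "spin": 0}, {"xyz": [0, 0, 0], "spin": 0}, {"xyz": [0, 0, 0], "spin": 0}, {"xyz": [0, 0, -0.05], "spin": 0}, {"xyz": [0, 0, -0.2], "spin": 0}, {"xyz": [0, 0, -0.3], "spin": 0}, {"xyz": [0, 0, -0.4], "spin": 0}, {"xyz": [0, 0, -0.3], "spin": 0}, {"xyz": [0, 0, 0], "spin": 0}], gripper=42)

```text
time: 20.4
tool_pos: [564.3, 356.3, 110.9]
tcp_rot: [3.138, 0.005, 3.057]
contact_force: [0.1, -0.5, -0.8]
grip_width: 38.6
finger_force: 0.0
```

Run:
```python
from h import *
im=bot.capture('wrist');im2=bot.capture('scene')
cv2.imwrite('pics/w5.png',np.hstack([im[:,100:500],cv2.resize(im2[200:330,410:540],(400,400))]))
plan([(560,250,110,3.057,3),(477,102,100,3.057,5),(477,102,60,3.057,2)])
print();plan([(477,102,15,3.057,8)],(477,102,60,3.057))
```

```text
[-0.03, -0.44, -0.01] -0.0 
[-0.02, -0.44, -0.01] -0.0 
[-0.03, -0.44, -0.01] -0.0 
[0.18, -0.39, 0.02] -0.0 
[0.17, -0.38, 0.03] -0.0 
[0.18, -0.39, 0.02] -0.0 
[0.17, -0.38, 0.03] -0.0 
[0.18, -0.39, 0.02] -0.0 
[-0.0, 0.0, 0.25] -0.0 
[-0.0, 0.0, 0.25] -0.0 
end [476.9 101.8  60.3] 3.057

[0.0, -0.0, 0.07] -0.0 
[0.0, -0.0, 0.07] -0.0 
[0.0, -0.0, 0.07] -0.0 
[0.0, -0.0, 0.07] -0.0 
[0.0, -0.0, 0.07] -0.0 
[0.0, -0.0, 0.07] -0.0 
[0.0, -0.0, 0.07] -0.0 
[0.0, -0.0, 0.07] -0.0 
end [477.  102.   15.2] 3.057
```

>>> jog_arm(targets=[{"xyz": [-0.03, -0.44, -0.01], "spin": 0}, {"xyz": [-0.02, -0.44, -0.01], "spin": 0}, {"xyz": [-0.03, -0.44, -0.01], "spin": 0}, {"xyz": [0.18, -0.39, 0.02], "spin": 0}, {"xyz": [0.17, -0.38, 0.03], "spin": 0}, {"xyz": [0.18, -0.39, 0.02], "spin": 0}, {"xyz": [0.17, -0.38, 0.03], "spin": 0}, {"xyz": [0.18, -0.39, 0.02], "spin": 0}, {"xyz": [0, 0, 0.25], "spin": 0}, {"xyz": [0, 0, 0.25], "spin": 0}], gripper=80)

```text
time: 21.75
tool_pos: [476.3, 101.4, 59.1]
tcp_rot: [-3.142, -0.001, 3.056]
contact_force: [0.2, 0.2, 0.6]
grip_width: 73.4
finger_force: 0.0
```

Run:
```python
from h import *
a=bot.capture('wrist')[:,120:520]
cv2.imwrite('pics/w6.png',np.hstack([a,cv2.imread('pics/w5.png')[:,400:]]))
o=bot.get_obs();print(o['tool_pos'])
```

```text
[474.76622687 101.44121849  56.70907452]
```

View pics/w6.png

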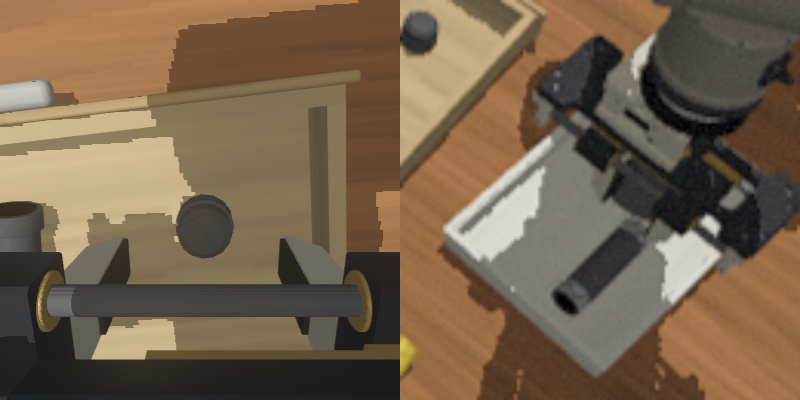

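The cap is centred between the fingers at full-image pixel (325,232). The nipple lies flat in the tray.

Run:
```python
from h import *
C=cam('wrist');w=ray(C,325,233,35);print(w)
plan([(w[0],w[1],14,3.057,7)])
```

```text
[470.56208838 103.22447049]
[0.01, 0.0, 0.08] -0.0 
[0.01, 0.0, 0.08] -0.0 
[0.01, 0.0, 0.07] -0.0 
[0.01, 0.0, 0.08] -0.0 
[0.0, 0.01, 0.07] -0.0 
[0.01, 0.0, 0.08] -0.01 
[0.0, 0.01, 0.07] -0.0 
end [470.9 103.4  14.3] 3.057
```

>>> jog_arm(targets=[{"xyz": [0.01, 0, 0.08], "spin": 0}, {"xyz": [0.01, 0, 0.08], "spin": 0}, {"xyz": [0.01, 0, 0.08], "spin": 0}, {"xyz": [0, 0, 0.08], "spin": 0}, {"xyz": [0, 0.01, 0.08], "spin": 0}, {"xyz": [0, 0.01, 0.08], "spin": 0}, {"xyz": [0, 0, 0.08], "spin": 0}, {"xyz": [0, 0, 0.01], "spin": 0}, {"xyz": [0, 0, 0], "spin": 0}, {"xyz": [0, 0, 0], "spin": 0}])

```text
time: 23.05
tool_pos: [475.1, 103.7, 14.9]
tcp_rot: [3.141, 0.001, 3.057]
contact_force: [-0.4, 0.4, 0.7]
grip_width: 73.1
finger_force: 0.0
```

>>> jog_arm(targets=[{"xyz": [0, 0, 0], "spin": 0}, {"xyz": [0, 0, 0], "spin": 0}, {"xyz": [0, 0, 0], "spin": 0}, {"xyz": [0, 0, 0], "spin": 0}, {"xyz": [0, 0, 0], "spin": 0}, {"xyz": [0, 0, 0], "spin": 0}, {"xyz": [0, 0, 0], "spin": 0}, {"xyz": [0, 0, 0], "spin": 0}, {"xyz": [0, 0, 0], "spin": 0}, {"xyz": [0, 0, 0], "spin": 0}], gripper=0)

```text
time: 24.3
tool_pos: [474.9, 103.7, 14.7]
tcp_rot: [3.142, 0.0, 3.057]
contact_force: [-0.1, -0.8, 0.3]
grip_width: 33.2
finger_force: 30.0
```

Run:
```python
from h import *
o=bot.get_obs();p=o['tool_pos'];y=o['tcp_rot'][2];print(p,y)
# nipple is now at v~+26; cap at u=52 v=-38
c=np.array([513,334]);ex=np.array([.9964,-.085]);ey=np.array([.085,.9964])
t=c+52*ex-38*ey;print(t)
plan([(p[0],p[1],110,y,4),(*t,100,3.057,5),(*t,60,3.057,1)])
```

```text
[474.89139992 103.69983837  14.74494652] 3.056789570128295
[561.5828 291.7168]
[-0.0, 0.0, -0.3] -0.0 
[-0.0, 0.0, -0.3] -0.0 
[-0.0, 0.0, -0.3] -0.0 
[-0.0, 0.0, -0.29] -0.0 
[-0.18, 0.49, 0.02] -0.0 
[-0.18, 0.49, 0.03] -0.0 
[-0.17, 0.48, 0.02] -0.0 
[-0.18, 0.49, 0.03] -0.0 
[-0.17, 0.48, 0.02] -0.0 
[-0.0, 0.0, 0.5] -0.0 
end [561.5 291.4  60.3] 3.057
```

A grip along tray y is tight there, so I'll turn the gripper 90° and close along the tray's long axis.

Run:
```python
from h import *
o=bot.get_obs();p=o['tool_pos'];y=o['tcp_rot'][2]
c=np.array([513,334]);ex=np.array([.9964,-.085]);ey=np.array([.085,.9964])
t=c+52*ex-38*ey
plan([(p[0],p[1],110,y,3),(*t,100,y-.7,7)])
print();plan([(*t,60,3.057-1.571,9),(*t,60,1.486,1)],(*t,100,y-.7))
```

```text
[-0.0, 0.0, -0.4] -0.0 
[-0.0, 0.0, -0.4] -0.0 
[-0.0, 0.0, -0.39] -0.0 
[-0.13, 0.35, 0.02] 1.0 
[-0.09, 0.36, 0.02] 1.0 
[-0.05, 0.36, 0.02] 1.0 
[-0.02, 0.37, 0.02] 1.0 
[0.02, 0.37, 0.01] 1.0 
[0.06, 0.37, 0.02] 1.0 
[0.09, 0.35, 0.01] 1.0 
end [561.4 291.6 100.3] 2.357

[0.0, -0.0, 0.06] 0.97 
[-0.0, -0.0, 0.05] 0.97 
[0.0, -0.0, 0.06] 0.97 
[0.0, -0.0, 0.06] 0.97 
[0.0, -0.0, 0.05] 0.97 
[0.0, -0.0, 0.06] 0.96 
[0.0, -0.0, 0.05] 0.97 
[0.0, -0.0, 0.06] 0.96 
[0.0, -0.0, 0.05] 0.97 
[0.0, -0.0, 0.0] -0.0 
end [561.6 291.7  60. ] 1.486
```

>>> jog_arm(targets=[{"xyz": [0, 0, -0.4], "spin": 0}, {"xyz": [0, 0, -0.4], "spin": 0}, {"xyz": [0, 0, -0.39], "spin": 0}, {"xyz": [-0.13, 0.35, 0.02], "spin": 1}, {"xyz": [-0.09, 0.36, 0.02], "spin": 1}, {"xyz": [-0.05, 0.36, 0.02], "spin": 1}, {"xyz": [-0.02, 0.37, 0.02], "spin": 1}, {"xyz": [0.02, 0.37, 0.01], "spin": 1}, {"xyz": [0.06, 0.37, 0.02], "spin": 1}, {"xyz": [0.09, 0.35, 0.01], "spin": 1}])

```text
time: 25.55
tool_pos: [561.3, 292.5, 99.8]
tcp_rot: [-3.141, -0.0, 2.354]
contact_force: [-0.1, 0.2, -1.1]
grip_width: 33.1
finger_force: 30.0
```

>>> jog_arm(targets=[{"xyz": [0, 0, 0.06], "spin": 0.97}, {"xyz": [0, 0, 0.05], "spin": 0.97}, {"xyz": [0, 0, 0.06], "spin": 0.97}, {"xyz": [0, 0, 0.06], "spin": 0.97}, {"xyz": [0, 0, 0.05], "spin": 0.97}, {"xyz": [0, 0, 0.06], "spin": 0.96}, {"xyz": [0, 0, 0.05], "spin": 0.97}, {"xyz": [0, 0, 0.06], "spin": 0.96}, {"xyz": [0, 0, 0.05], "spin": 0.97}, {"xyz": [0, 0, 0], "spin": 0}])

```text
time: 26.8
tool_pos: [560.9, 291.4, 59.6]
tcp_rot: [-3.14, 0.001, 1.487]
contact_force: [-1.0, -0.4, -0.6]
grip_width: 33.2
finger_force: 30.0
```

Run:
```python
from h import *
plan([(561.6,291.7,10,1.486,8)])
```

```text
[0.0, 0.0, 0.08] 0.0 
[0.0, 0.0, 0.08] 0.0 
[0.0, 0.0, 0.08] 0.0 
[0.0, 0.0, 0.08] 0.0 
[0.0, 0.0, 0.08] 0.0 
[0.0, 0.0, 0.07] 0.0 
[0.0, 0.0, 0.08] 0.0 
[0.0, 0.01, 0.07] 0.01 
end [561.7 291.4  10. ] 1.486
```

>>> jog_arm(targets=[{"xyz": [0, 0, 0.08], "spin": 0}, {"xyz": [0, 0, 0.08], "spin": 0}, {"xyz": [0, 0, 0.08], "spin": 0}, {"xyz": [0, 0, 0.08], "spin": 0}, {"xyz": [0, 0, 0.08], "spin": 0}, {"xyz": [0, 0, 0.08], "spin": 0}, {"xyz": [0, 0, 0.07], "spin": 0}, {"xyz": [0, 0, 0.06], "spin": 0}, {"xyz": [0, 0, 0.01], "spin": 0}, {"xyz": [0, 0, 0], "spin": 0}])

```text
time: 28.05
tool_pos: [561.4, 291.6, 10.8]
tcp_rot: [3.141, -0.0, 1.486]
contact_force: [-0.2, -0.3, -0.9]
grip_width: 33.2
finger_force: 30.0
```

>>> jog_arm(targets=[{"xyz": [0, 0, 0], "spin": 0}, {"xyz": [0, 0, 0], "spin": 0}, {"xyz": [0, 0, 0], "spin": 0}, {"xyz": [0, 0, 0], "spin": 0}, {"xyz": [0, 0, -0.1], "spin": 0}, {"xyz": [0, 0, -0.2], "spin": 0}, {"xyz": [0, 0, -0.3], "spin": 0}, {"xyz": [0, 0, -0.4], "spin": 0}, {"xyz": [0, 0, -0.4], "spin": 0}, {"xyz": [0, 0, 0], "spin": 0}], gripper=60)

```text
time: 29.3
tool_pos: [563.2, 292.3, 127.2]
tcp_rot: [3.135, -0.003, 1.486]
contact_force: [0.7, -0.8, -0.6]
grip_width: 55.0
finger_force: 0.0
```

Run:
```python
from h import *
o=bot.get_obs();p=o['tool_pos'];y=o['tcp_rot'][2];print(p)
plan([(520,100,120,y+.95,10)])
print();plan([(489.5,-20,70,3.0,8),(489.5,-20,60,3.0,2)],(520,100,120,y+.95))
```

```text
[563.21503702 292.32985938 127.15778993]
[-0.24, -0.03, 0.01] -0.95 
[-0.24, -0.06, 0.01] -0.95 
[-0.23, -0.08, 0.01] -0.95 
[-0.23, -0.1, 0.01] -0.95 
[-0.21, -0.12, 0.01] -0.95 
[-0.2, -0.14, 0.01] -0.95 
[-0.19, -0.16, 0.01] -0.95 
[-0.17, -0.18, 0.01] -0.95 
[-0.16, -0.19, 0.0] -0.95 
[-0.13, -0.21, 0.01] -0.95 
end [519.9 100.3 120. ] 2.436

[-0.09, -0.17, 0.08] -0.71 
[-0.07, -0.18, 0.08] -0.7 
[-0.06, -0.18, 0.08] -0.71 
[-0.05, -0.19, 0.08] -0.7 
[-0.03, -0.19, 0.08] -0.71 
[-0.02, -0.19, 0.07] -0.7 
[-0.01, -0.2, 0.08] -0.71 
[0.01, -0.19, 0.07] -0.7 
[0.0, -0.0, 0.06] -0.0 
[0.0, -0.0, 0.07] -0.0 
end [489.8 -19.9  60. ] 3.0
```

>>> jog_arm(targets=[{"xyz": [-0.24, -0.03, 0.01], "spin": -0.95}, {"xyz": [-0.24, -0.06, 0.01], "spin": -0.95}, {"xyz": [-0.23, -0.08, 0.01], "spin": -0.95}, {"xyz": [-0.23, -0.1, 0.01], "spin": -0.95}, {"xyz": [-0.21, -0.12, 0.01], "spin": -0.95}, {"xyz": [-0.2, -0.14, 0.01], "spin": -0.95}, {"xyz": [-0.19, -0.16, 0.01], "spin": -0.95}, {"xyz": [-0.17, -0.18, 0.01], "spin": -0.95}, {"xyz": [-0.16, -0.19, 0], "spin": -0.95}, {"xyz": [-0.13, -0.21, 0.01], "spin": -0.95}], gripper=100)

```text
time: 30.55
tool_pos: [517.5, 98.9, 115.4]
tcp_rot: [-3.141, -0.0, 2.439]
contact_force: [-0.5, 0.4, 0.3]
grip_width: 91.5
finger_force: 0.0
```

>>> jog_arm(targets=[{"xyz": [-0.09, -0.17, 0.08], "spin": -0.71}, {"xyz": [-0.07, -0.18, 0.08], "spin": -0.7}, {"xyz": [-0.06, -0.18, 0.08], "spin": -0.71}, {"xyz": [-0.05, -0.19, 0.08], "spin": -0.7}, {"xyz": [-0.03, -0.19, 0.08], "spin": -0.71}, {"xyz": [-0.02, -0.19, 0.07], "spin": -0.7}, {"xyz": [-0.01, -0.2, 0.08], "spin": -0.71}, {"xyz": [0.01, -0.19, 0.07], "spin": -0.7}, {"xyz": [0, 0, 0.06], "spin": 0}, {"xyz": [0, 0, 0.07], "spin": 0}])

```text
time: 31.8
tool_pos: [487.9, -20.0, 55.3]
tcp_rot: [3.141, 0.0, 2.998]
contact_force: [0.2, -0.5, 0.4]
grip_width: 91.6
finger_force: 0.0
```

Run:
```python
from h import *
cv2.imwrite('pics/w7.png',bot.capture('wrist'));print(bot.get_obs()['tool_pos'])
plan([(489.5,-20,13.5,3.0,8)])
```

```text
[487.49453078 -19.80167551  54.62994454]
[-0.0, 0.0, 0.06] -0.0 
[-0.0, 0.0, 0.06] -0.0 
[-0.0, 0.0, 0.07] -0.0 
[-0.01, 0.0, 0.06] -0.0 
[-0.0, 0.0, 0.07] -0.0 
[-0.01, 0.0, 0.06] -0.0 
[-0.0, 0.0, 0.07] -0.01 
[-0.01, 0.0, 0.06] -0.0 
end [489.9 -20.1  13.8] 3.0
```

View pics/w7.png

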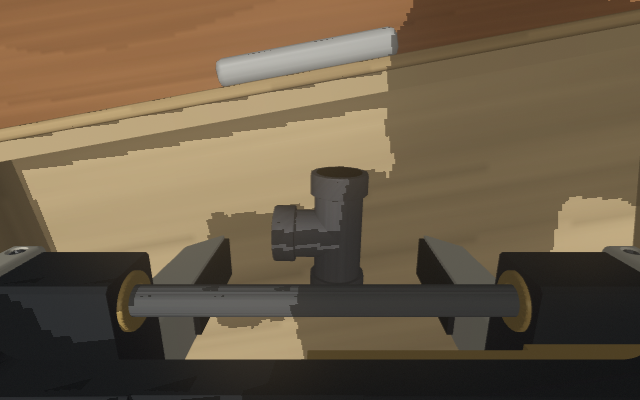

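The tee lies between the fingers and square to them, with its branch mouth at (273,233) and the run's near mouth at (340,180).

Run:
```python
from h import *
C=cam('wrist');o=bot.get_obs();p=o['tool_pos'];M=R.from_euler('xyz',o['tcp_rot']).as_matrix();print(p)
for u,v,z in((273,233,25),(363,233,25),(318,233,25),(340,180,25),(340,172,41)):
    w=np.append(ray(C,u,v,z),z);print((u,v),w.round(1),(M.T@(w-p)).round(1))
```

```text
[487.49453078 -19.80167551  54.62994454]
(273, 233) [482.5 -47.7  25. ] [  1.  -28.3  29.6]
(363, 233) [489.8   3.2  25. ] [ 0.9 23.1 29.6]
(318, 233) [486.2 -22.2  25. ] [ 1.  -2.6 29.6]
(340, 180) [457.   -5.7  25. ] [32.1  9.6 29.7]
(340, 172) [448.9  -5.4  41. ] [40.3  8.8 13.7]
```

>>> jog_arm(targets=[{"xyz": [0, -0.03, 0.07], "spin": 0}, {"xyz": [0, 0, 0.07], "spin": 0}, {"xyz": [0, 0, 0.07], "spin": 0}, {"xyz": [0, 0, 0.07], "spin": 0}, {"xyz": [0, 0, 0.07], "spin": 0}, {"xyz": [0, 0, 0.07], "spin": 0}, {"xyz": [0, 0, 0.07], "spin": 0}, {"xyz": [0, 0, 0.01], "spin": 0}, {"xyz": [0, 0, 0], "spin": 0}, {"xyz": [0, 0, 0], "spin": 0}])

```text
time: 33.1
tool_pos: [487.6, -22.7, 15.7]
tcp_rot: [3.142, 0.0, 3.0]
contact_force: [-0.4, -0.1, -0.2]
grip_width: 92.0
finger_force: 0.0
```

>>> jog_arm(targets=[{"xyz": [0, 0, 0], "spin": 0}, {"xyz": [0, 0, 0], "spin": 0}, {"xyz": [0, 0, 0], "spin": 0}, {"xyz": [0, 0, 0], "spin": 0}, {"xyz": [0, 0, 0], "spin": 0}, {"xyz": [0, 0, 0], "spin": 0}, {"xyz": [0, 0, 0], "spin": 0}, {"xyz": [0, 0, 0], "spin": 0}, {"xyz": [0, 0, 0], "spin": 0}, {"xyz": [0, 0, 0], "spin": 0}], gripper=0)

```text
time: 34.35
tool_pos: [487.5, -22.7, 15.5]
tcp_rot: [3.142, 0.0, 3.0]
contact_force: [0.1, -0.7, -0.8]
grip_width: 48.9
finger_force: 30.0
```

Run:
```python
from h import *
o=bot.get_obs();p=o['tool_pos'];y=o['tcp_rot'][2];print(p)
plan([(p[0],p[1],120,y,4),(513,-302,110,3.0,6)])
print();plan([(513,-302,45,3.0,5)],(513,-302,110,3.0))
```

```text
[487.49778198 -22.73719008  15.53247583]
[0.0, 0.0, -0.33] -0.0 
[0.0, 0.0, -0.33] -0.0 
[0.0, 0.0, -0.32] -0.0 
[0.0, 0.0, -0.33] -0.0 
[-0.13, -0.57, 0.02] -0.0 
[-0.14, -0.57, 0.02] -0.0 
[-0.13, -0.57, 0.02] -0.0 
[-0.14, -0.57, 0.02] -0.0 
[-0.13, -0.57, 0.02] -0.0 
[-0.14, -0.56, 0.03] -0.0 
end [ 513.1 -302.   109.9] 3.0

[0.0, -0.0, 0.16] -0.0 
[0.0, -0.0, 0.16] -0.0 
[0.0, -0.0, 0.16] -0.0 
[0.0, -0.0, 0.17] -0.0 
[0.0, -0.0, 0.16] -0.0 
end [ 513.  -302.    45.2] 3.0
```

>>> jog_arm(targets=[{"xyz": [0, 0, -0.33], "spin": 0}, {"xyz": [0, 0, -0.33], "spin": 0}, {"xyz": [0, 0, -0.32], "spin": 0}, {"xyz": [0, 0, -0.33], "spin": 0}, {"xyz": [-0.13, -0.57, 0.02], "spin": 0}, {"xyz": [-0.14, -0.57, 0.02], "spin": 0}, {"xyz": [-0.13, -0.57, 0.02], "spin": 0}, {"xyz": [-0.14, -0.57, 0.02], "spin": 0}, {"xyz": [-0.13, -0.57, 0.02], "spin": 0}, {"xyz": [-0.14, -0.56, 0.03], "spin": 0}])

```text
time: 35.6
tool_pos: [512.7, -303.1, 109.2]
tcp_rot: [3.141, -0.001, 3.0]
contact_force: [0.8, 0.2, -1.7]
grip_width: 49.0
finger_force: 30.0
```

>>> jog_arm(targets=[{"xyz": [0, 0, 0.16], "spin": 0}, {"xyz": [0, 0, 0.16], "spin": 0}, {"xyz": [0, 0, 0.16], "spin": 0}, {"xyz": [0, 0, 0.17], "spin": 0}, {"xyz": [0, 0, 0.16], "spin": 0}, {"xyz": [0, 0, 0], "spin": 0}, {"xyz": [0, 0, 0], "spin": 0}, {"xyz": [0, 0, 0], "spin": 0}, {"xyz": [0, 0, 0], "spin": 0}, {"xyz": [0, 0, 0], "spin": 0}])

```text
time: 36.85
tool_pos: [513.1, -302.0, 45.3]
tcp_rot: [-3.141, 0.0, 3.0]
contact_force: [-0.5, -0.2, -2.3]
grip_width: 48.8
finger_force: 30.0
```

Run:
```python
from h import *
im=bot.capture('wrist');C=cam('wrist')
for c in((513,-336),):
  for r,z,col in((103,26,(0,0,255)),(90,4,(255,0,0))):
    for a in np.linspace(0,2*np.pi,60):
      u,v=proj(C,(c[0]+r*np.cos(a),c[1]+r*np.sin(a),z))
      if 0<u<640 and 0<v<400: cv2.circle(im,(int(u),int(v)),1,col,-1)
cv2.imwrite('pics/w8.png',im);print(bot.get_obs()['tool_pos'])
```

```text
[ 513.13969581 -302.00379944   45.3001106 ]
```

View pics/w8.png

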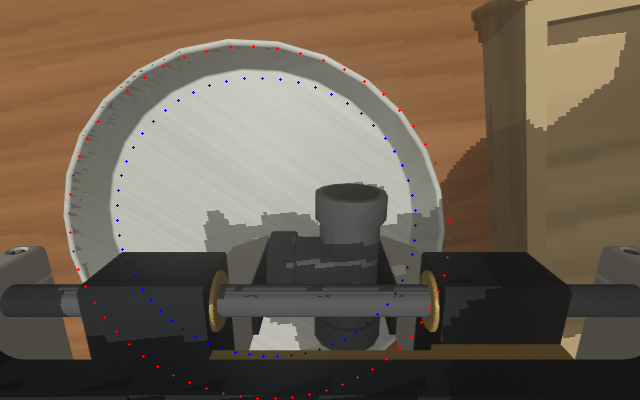

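The overlay puts the dish about 3 mm further right (−y) and 3 mm nearer than assumed, so its centre is near (510,−339). The tee should move 6 mm towards −y, then go down.

>>> jog_arm(targets=[{"xyz": [0.04, -0.08, 0], "spin": 0}, {"xyz": [0, 0, 0.07], "spin": 0}, {"xyz": [0, 0, 0.07], "spin": 0}, {"xyz": [0, 0, 0.07], "spin": 0}, {"xyz": [0, 0, 0.07], "spin": 0}, {"xyz": [0, 0, 0.07], "spin": 0}, {"xyz": [0, 0, 0.05], "spin": 0}, {"xyz": [0, 0, 0.02], "spin": 0}, {"xyz": [0, 0, 0], "spin": 0}, {"xyz": [0, 0, 0], "spin": 0}])

```text
time: 38.15
tool_pos: [509.1, -307.9, 11.7]
tcp_rot: [-3.141, 0.0, 3.0]
contact_force: [0.2, 0.6, -2.2]
grip_width: 49.0
finger_force: 30.0
```

>>> jog_arm(targets=[{"xyz": [0, 0, 0.01], "spin": 0}, {"xyz": [0, 0, 0], "spin": 0}, {"xyz": [0, 0, 0], "spin": 0}, {"xyz": [0, 0, 0], "spin": 0}, {"xyz": [0, 0, -0.05], "spin": 0}, {"xyz": [0, 0, -0.15], "spin": 0}, {"xyz": [0, 0, -0.3], "spin": 0}, {"xyz": [0, 0, -0.4], "spin": 0}, {"xyz": [0, 0, -0.4], "spin": 0}, {"xyz": [0, 0, 0], "spin": 0}], gripper=63)

```text
time: 39.4
tool_pos: [510.5, -309.0, 118.4]
tcp_rot: [-3.138, 0.006, 3.0]
contact_force: [0.6, 0.6, -0.3]
grip_width: 57.3
finger_force: 0.0
```

Run:
```python
from h import *
o=bot.get_obs();print(o['tool_pos'])
plan([(627,-2,110,2.82,10)])
print();plan([(627,-2,13,2.82,7)],(627,-2,110,2.82))
```

```text
[ 510.48176208 -308.95392302  118.39235677]
[-0.09, 0.4, 0.01] 0.18 
[-0.08, 0.4, 0.01] 0.18 
[-0.08, 0.4, 0.01] 0.18 
[-0.07, 0.41, 0.01] 0.18 
[-0.06, 0.41, 0.01] 0.18 
[-0.05, 0.41, 0.01] 0.18 
[-0.05, 0.41, 0.01] 0.18 
[-0.04, 0.41, 0.01] 0.18 
[-0.03, 0.4, 0.01] 0.18 
[-0.02, 0.41, 0.01] 0.18 
end [626.8  -1.8 110.4] 2.82

[0.0, -0.0, 0.17] -0.0 
[-0.0, -0.0, 0.17] -0.0 
[-0.0, -0.0, 0.17] -0.0 
[-0.0, -0.0, 0.18] -0.0 
[-0.0, -0.0, 0.17] -0.0 
[-0.0, -0.0, 0.18] -0.0 
[-0.0, -0.0, 0.17] -0.0 
end [627.   -2.   13.2] 2.82
```

>>> jog_arm(targets=[{"xyz": [-0.09, 0.4, 0.01], "spin": 0.18}, {"xyz": [-0.08, 0.4, 0.01], "spin": 0.18}, {"xyz": [-0.08, 0.4, 0.01], "spin": 0.18}, {"xyz": [-0.07, 0.41, 0.01], "spin": 0.18}, {"xyz": [-0.06, 0.41, 0.01], "spin": 0.18}, {"xyz": [-0.05, 0.41, 0.01], "spin": 0.18}, {"xyz": [-0.05, 0.41, 0.01], "spin": 0.18}, {"xyz": [-0.04, 0.41, 0.01], "spin": 0.18}, {"xyz": [-0.03, 0.4, 0.01], "spin": 0.18}, {"xyz": [-0.02, 0.4, 0.01], "spin": 0.18}])

```text
time: 40.65
tool_pos: [625.0, -0.4, 106.1]
tcp_rot: [-3.141, -0.001, 2.819]
contact_force: [0.7, 0.6, -0.2]
grip_width: 57.5
finger_force: 0.0
```

>>> jog_arm(targets=[{"xyz": [0, 0, 0.17], "spin": 0}, {"xyz": [0, 0, 0.17], "spin": 0}, {"xyz": [0, 0, 0.17], "spin": 0}, {"xyz": [0, 0, 0.17], "spin": 0}, {"xyz": [0, 0, 0.17], "spin": 0}, {"xyz": [0, 0, 0.17], "spin": 0}, {"xyz": [0, 0, 0.13], "spin": 0}, {"xyz": [0, 0, 0], "spin": 0}, {"xyz": [0, 0, 0], "spin": 0}, {"xyz": [0, 0, 0], "spin": 0}])

```text
time: 41.9
tool_pos: [625.6, -1.5, 15.3]
tcp_rot: [3.141, 0.001, 2.82]
contact_force: [-0.4, 0.5, -0.5]
grip_width: 57.7
finger_force: 0.0
```

>>> jog_arm(targets=[{"xyz": [0, 0, 0.02], "spin": 0}, {"xyz": [0, 0, 0], "spin": 0}, {"xyz": [0, 0, 0], "spin": 0}, {"xyz": [0, 0, 0], "spin": 0}, {"xyz": [0, 0, 0], "spin": 0}, {"xyz": [0, 0, 0], "spin": 0}, {"xyz": [0, 0, 0], "spin": 0}, {"xyz": [0, 0, 0], "spin": 0}, {"xyz": [0, 0, 0], "spin": 0}, {"xyz": [0, 0, 0], "spin": 0}], gripper=0)

```text
time: 43.15
tool_pos: [625.2, -1.4, 13.2]
tcp_rot: [3.141, 0.0, 2.82]
contact_force: [-0.4, -1.1, 0.4]
grip_width: 26.3
finger_force: 28.9
```

Run:
```python
from h import *
o=bot.get_obs();p=o['tool_pos'];y=o['tcp_rot'][2];print(p)
plan([(p[0],p[1],120,y,4),(560,-220,120,3.0,6)])
print();plan([(511,-381,100,3.0,5),(511,-381,45,3.0,4)],(560,-220,120,3.0))
```

```text
[625.18488854  -1.4245991   13.17214716]
[0.0, 0.0, -0.33] -0.0 
[0.0, 0.0, -0.34] -0.0 
[0.0, 0.0, -0.33] -0.0 
[0.0, 0.0, -0.34] -0.0 
[-0.02, -0.47, 0.0] -0.3 
[0.0, -0.48, 0.0] -0.3 
[0.01, -0.47, 0.0] -0.3 
[0.03, -0.48, 0.0] -0.3 
[0.04, -0.47, 0.0] -0.3 
[0.06, -0.47, 0.0] -0.3 
end [ 560.3 -219.7  120.4] 3.0

[0.06, -0.42, 0.05] -0.0 
[0.07, -0.41, 0.05] -0.0 
[0.06, -0.42, 0.05] -0.0 
[0.07, -0.41, 0.05] -0.0 
[0.06, -0.42, 0.05] -0.0 
[0.0, 0.0, 0.17] -0.0 
[0.0, 0.0, 0.17] -0.0 
[0.0, 0.0, 0.17] -0.0 
[0.0, 0.0, 0.18] -0.0 
end [ 511.2 -381.1   44.8] 3.0
```

>>> jog_arm(targets=[{"xyz": [0, 0, -0.33], "spin": 0}, {"xyz": [0, 0, -0.34], "spin": 0}, {"xyz": [0, 0, -0.33], "spin": 0}, {"xyz": [0, 0, -0.34], "spin": 0}, {"xyz": [-0.02, -0.47, 0], "spin": -0.3}, {"xyz": [0, -0.48, 0], "spin": -0.3}, {"xyz": [0.01, -0.47, 0], "spin": -0.3}, {"xyz": [0.03, -0.48, 0], "spin": -0.3}, {"xyz": [0.04, -0.47, 0], "spin": -0.3}, {"xyz": [0.06, -0.47, 0], "spin": -0.3}])

```text
time: 44.4
tool_pos: [559.7, -220.8, 120.1]
tcp_rot: [3.141, -0.0, 3.001]
contact_force: [0.7, 0.2, -0.9]
grip_width: 26.4
finger_force: 28.9
```

>>> jog_arm(targets=[{"xyz": [0.06, -0.42, 0.05], "spin": 0}, {"xyz": [0.07, -0.41, 0.05], "spin": 0}, {"xyz": [0.06, -0.42, 0.05], "spin": 0}, {"xyz": [0.07, -0.41, 0.05], "spin": 0}, {"xyz": [0.06, -0.42, 0.05], "spin": 0}, {"xyz": [0, 0, 0.17], "spin": 0}, {"xyz": [0, 0, 0.17], "spin": 0}, {"xyz": [0, 0, 0.17], "spin": 0}, {"xyz": [0, 0, 0.18], "spin": 0}, {"xyz": [0, 0, 0], "spin": 0}])

```text
time: 45.65
tool_pos: [510.9, -379.7, 43.4]
tcp_rot: [3.14, -0.002, 3.001]
contact_force: [-0.7, -0.2, -1.3]
grip_width: 26.2
finger_force: 28.9
```

Run:
```python
from h import *
im=bot.capture('wrist')
cv2.imwrite('pics/w9.png',im)
print(bot.get_obs()['tool_pos'])
```

```text
[ 511.35967642 -380.25123363   44.42487027]
```

View pics/w9.png

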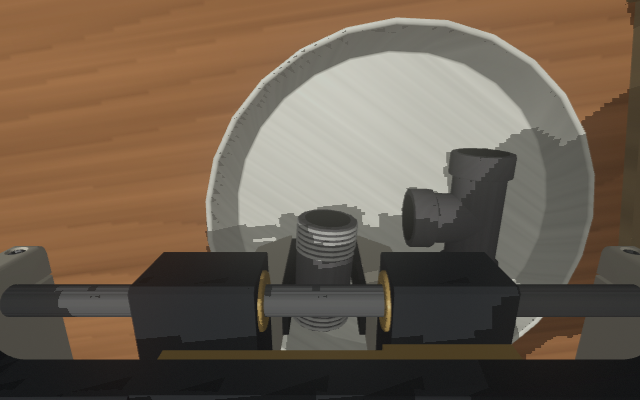

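The tee lies flat on the dish floor. The nipple hangs at (328,240), clear of the tee and the wall, so I lower and release it.

>>> jog_arm(targets=[{"xyz": [0, 0, 0.07], "spin": 0}, {"xyz": [0, 0, 0.07], "spin": 0}, {"xyz": [0, 0, 0.07], "spin": 0}, {"xyz": [0, 0, 0.07], "spin": 0}, {"xyz": [0, 0, 0.07], "spin": 0}, {"xyz": [0, 0, 0.06], "spin": 0}, {"xyz": [0, 0, 0.03], "spin": 0}, {"xyz": [0, 0, 0], "spin": 0}, {"xyz": [0, 0, 0], "spin": 0}, {"xyz": [0, 0, 0], "spin": 0}])

```text
time: 46.95
tool_pos: [511.5, -380.9, 10.1]
tcp_rot: [-3.141, 0.0, 3.0]
contact_force: [0.9, 0.2, -1.4]
grip_width: 26.7
finger_force: 28.9
```

>>> jog_arm(targets=[{"xyz": [0, 0, 0.01], "spin": 0}, {"xyz": [0, 0, 0.01], "spin": 0}, {"xyz": [0, 0, 0], "spin": 0}, {"xyz": [0, 0, 0], "spin": 0}, {"xyz": [0, 0, 0], "spin": 0}, {"xyz": [0, 0, 0], "spin": 0}, {"xyz": [0, 0, 0], "spin": 0}, {"xyz": [0, 0, 0], "spin": 0}, {"xyz": [0, 0, 0], "spin": 0}, {"xyz": [0, 0, 0], "spin": 0}])

```text
time: 48.2
tool_pos: [511.4, -380.8, 8.3]
tcp_rot: [3.141, 0.0, 3.0]
contact_force: [-0.5, 0.0, -0.8]
grip_width: 26.4
finger_force: 28.9
```

>>> jog_arm(targets=[{"xyz": [0, 0, 0], "spin": 0}, {"xyz": [0, 0, 0], "spin": 0}, {"xyz": [0, 0, 0], "spin": 0}, {"xyz": [0, 0, 0], "spin": 0}, {"xyz": [0, 0, -0.05], "spin": 0}, {"xyz": [0, 0, -0.2], "spin": 0}, {"xyz": [0, 0, -0.4], "spin": 0}, {"xyz": [0, 0, -0.5], "spin": 0}, {"xyz": [0.2, 0, -0.5], "spin": 0}, {"xyz": [0.2, 0, -0.4], "spin": 0}], gripper=42)

```text
time: 49.45
tool_pos: [479.7, -376.5, 175.4]
tcp_rot: [-3.14, 0.002, 3.0]
contact_force: [0.6, -1.3, -0.0]
grip_width: 38.3
finger_force: 0.0
```

>>> jog_arm(targets=[{"xyz": [0.2, 0.3, -0.2], "spin": 0}, {"xyz": [0.2, 0.3, -0.1], "spin": 0}, {"xyz": [0.1, 0.5, 0], "spin": 0}, {"xyz": [0.1, 0.5, 0], "spin": 0}, {"xyz": [0, 0.5, 0], "spin": 0}, {"xyz": [0, 0.5, 0], "spin": 0}, {"xyz": [0, 0.3, 0], "spin": 0}, {"xyz": [0, 0, 0], "spin": 0}, {"xyz": [0, 0, 0], "spin": 0}, {"xyz": [0, 0, 0], "spin": 0}])

```text
time: 50.7
tool_pos: [464.9, -140.8, 196.5]
tcp_rot: [-3.141, 0.0, 2.999]
contact_force: [-0.9, -0.3, 0.3]
grip_width: 38.6
finger_force: 0.0
```

Run:
```python
from h import *
a=bot.capture('scene');b=bot.capture('side')
r=lambda x,s:cv2.resize(x,s,interpolation=2)
top=np.hstack([r(a[215:325,420:540],(400,300)),r(a[110:220,235:355],(400,300))])
bot_=np.hstack([r(b[110:155,230:310],(400,300)),r(b[220:320,240:380],(400,300))])
cv2.imwrite('pics/f.png',np.vstack([top,bot_]))
```

```text
(no output)
```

View pics/f.png

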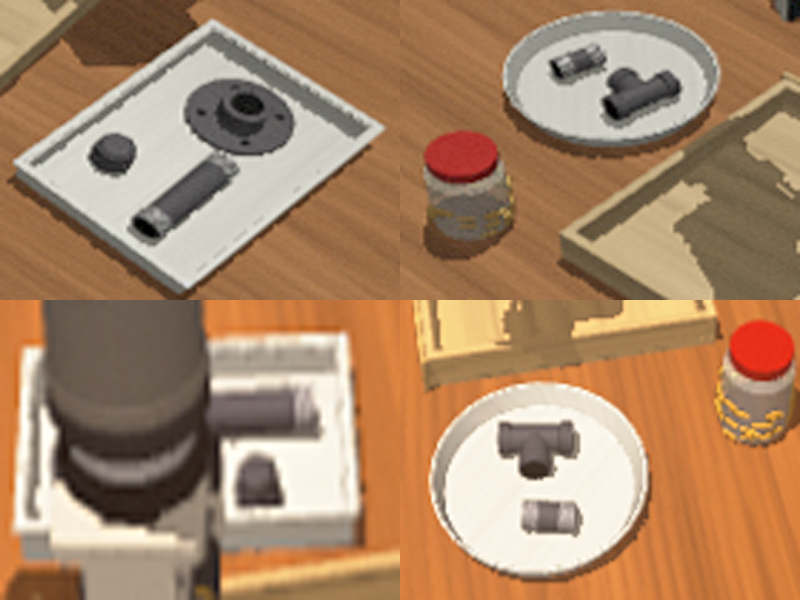

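The final picture shows the flange (240,115), nipple (185,195) and cap (112,152) flat and apart in the tray, and the tee and short nipple flat in the dish. The jar is upright.

```bash
python3 -c "
from plant import bot
print(bot.close_job())"
```

```text
the job is handed in; nothing more can be done
None
```

I handed the job in at about 51 s: flange, long nipple and cap flat and apart in the tray, tee and short nipple flat in the dish, elbow never touched, jar upright; the hand-in returned no verdict.

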